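# Weigh the ringed jam pot on a sprung hand scale

### The job

Weigh the jam pot that has the wire bail on its lid: take the hand scale out of its stand, hook it under the bail and raise the pot smoothly until it hangs about a centimetre clear of the raised rim of its seat on the turntable; hold it hanging still there for a couple of seconds, never hoisting it more than about three centimetres. Then lower it gently until it stands fully home in the same seat, unhook, and put the scale back in its stand. The pot is to be moved by the hook only, without jerking or pushing on it, and the other pots and tableware are to be left alone.

Things in the scene. Friction and masses are not known exactly. Their poses are not given: they have to be found in the camera images.
- scale: Hand scale, loose: grey upright box 46 (x) x 28 (y) x 86 mm (z), 0.16 kg with its hook; pinch it across the 28 mm near the top. Origin: centre of the box's underside, z up. A steel hook hangs below it in its x-z plane on a spring slide that pulls straight down up to 90 mm, 1 mm per 0.10 N after the first 0.1 N of load, and cannot be pushed in.
- stand: Wooden scale stand, fixed: base 130 x 100 mm, an upright at the back (+x, from x = 40 mm), cradle on top. Origin: centre of the underside, z up. The scale stands in the cradle with its origin at (0, 0, 90 mm) and its x along the stand's; the hook hangs through a slot along x, open at the front.
- pot: The jam pot to weigh, loose, 0.3 to 0.75 kg: dark red-brown jar of jam 68 mm in diameter (foot tapered to 60), 85 mm high to its flat steel lid, with an upright wire bail on the lid. Stands in one of the three seats. Origin: centre of the underside, z up.
- bail_top (a point): Middle of the bail's wire at its top, 127 mm above the pot's origin, 42 mm above the lid; axes as the pot's. The bail is an arch of 5 mm wire in the pot's y-z plane, legs at y = +-18 mm, falling from the top in the middle by 20 mm to the legs. A hook passes through it along the pot's x, from either side.
- turntable: Clear acrylic turntable, fixed, does not turn: disc 270 mm in diameter, top 28 mm above its origin (centre of underside). Three round seats, centres 76 mm from its axis: raised rims 5 mm high, 76 mm inside, 84 mm outside diameter. A pot fully home stands on the disc inside a rim, with 4 mm of play.
- pot_b: Another jam pot, loose, 68 mm in diameter and 85 mm high, flat lid without bail, in another seat; leave alone. Origin: centre of underside.
- pot_c: A shorter jam pot, loose, 68 mm in diameter and 68 mm high, flat lid without bail, in the third seat; leave alone. Origin: centre of underside.
- egg_cup: White porcelain egg cup, 50 mm in diameter, 62 mm high; leave alone. Origin: centre of underside.
- spoon: Stainless coffee spoon 125 mm long lying on the table; leave alone. Origin: near its middle.
- coffee_cup: White cup with a handle, 66 mm in diameter, 55 mm high; leave alone. Origin: centre of underside.
- napkin_ring: Wooden napkin ring, 48 mm in diameter, 30 mm high; leave alone. Origin: centre of underside.
- hook_seat (a point): Lowest point of the hook's wire (centreline; 5 mm wire), where a load settles: 48 mm under the scale's origin when unloaded, lower as the spring stretches. The hook opens towards the scale's +x: back at x = -14 mm, tip at x = +14 mm and 14 mm above the seat, 23 mm free gap between them. Axes as the scale's.
- cradle (a point): Centre of the cradle's floor, 90 mm above the stand's origin; axes as the stand's. Slot 14 mm wide along x; lips 9 to 10 mm high leave about 4 mm of play each way in x and y. The scale lifts out straight up and goes back straight down.
Not all that is in view belongs to the job. What is shaped like the stand but turquoise is not meant. Leave any green or orange look-alike of the pot alone.

How it is judged (in metres and radians):
On the way, in this order (a step that is already met when the one before it is completed fails the run):
1. the scale is out of its stand and its hook has caught the bail: the scale pulls up on the pot, which still stands in its seat (horizontal distance between scale and stand above 0.1 m and distance between hook_seat and bail_top below 0.02 m and contact force between scale and pot above 0.4 N), for 0.1 s.
2. the pot hangs still and upright from the scale, touching nothing else, its underside 3 to 18 mm above the rim of its seat, for 1.2 s (z of pot in the frame of turntable between 0.036 and 0.051 m and linear speed of pot below 0.03 m/s and angle between pot's own z axis and vertical below 0.2 rad and contact force between scale and pot above 1.5 N and contact force between pot and turntable below 0.05 N), for 1.2 s.
At the end, for the whole second after the job is handed in: The pot stands upright, still and fully home in its old seat (within 2 mm of the disc, 9 mm of where it stood); the scale stands upright, still and released in its stand's cradle (within 9 mm of its centre, 4 mm of its floor, turned under 0.25 rad) (z of pot in the frame of turntable between 0.026 and 0.03 m and distance of pot from where it was at the start of the episode below 0.009 m and angle between pot's own z axis and vertical below 0.05 rad and linear speed of each of pot, scale below 0.02 m/s and horizontal distance between scale and stand below 0.009 m and z of scale in the frame of stand between 0.087 and 0.094 m and angle between scale's own z axis and vertical below 0.08 rad and angle between the x axis of scale and the x axis of stand, either way round below 0.25 rad); the robot touches nothing.
It fails at once if the pot is hoisted more than 40 mm off the disc (35 mm over the rim) (z of pot in the frame of turntable above 0.068 m).
It fails at once if the hook or scale jerks, presses or jams on the pot with more than 12 N (contact force between scale and pot above 12 N).
It fails at once if the pot is slammed or pressed on the turntable with more than 20 N, or tipped by more than 0.35 rad (contact force between pot and turntable above 20 N or angle between pot's own z axis and vertical above 0.35 rad).
It fails at once if the pot is touched by the fingers or the arm (contact force between any of the fingers, the arm and pot above 0.5 N).
It fails at once if another pot or a piece of tableware is moved more than 20 mm (distance of any of pot_b, pot_c, egg_cup, spoon, coffee_cup, napkin_ring from where it was at the start of the episode above 0.02 m).
It also fails if it takes over 72 s, if anything falls off the work surface, if the arm or the gripper's body presses on something with over 40 N, if the wrist force passes 120 N, or if a joint passes its speed limit or range.

### The arm

A 6-joint arm with a two-finger parallel gripper is mounted at the origin on the work surface. World frame = base frame: x ahead of the robot, y to its left, z up, the work surface at z = 0. Lengths are in mm, angles in rad, forces in N, time in s.
With the tool pointing down it reaches from about 400 to 925 mm from the base axis. Payload 12.5 kg.
Tool frame: the origin (TCP) lies at the very end of the fingers, on their centre line; the grasp point (between the pads) lies 19 mm behind it; z points along the fingers, y is the line along which they close (so a half turn about z gives the same grasp; the last joint's range is limited). The gripper opens to 95 mm and grips with 3 to 60 N. Pads are 20 mm wide; open, the fingers measure 119 mm over their backs; the gripper's body (75 mm by 180 mm) begins 59 mm behind the grasp point.
Start: joints at [1.184, 0.491, 1.559, -0, 1.092, -0.106], TCP at [173.185, 600.544, 214.661] pointing down, gripper open.
Joint ranges: [-3.1, 3.1], [-0.84, 2.19], [0.05, 2.79], [-1.13, 4.28], [0.06, 2.93], [-2.69, 2.69]. Speed limits (rad/s): [2.22, 2.22, 2.79, 3.14, 3.14, 3.14].

### API

Orientations are given as a unit quaternion [x, y, z, w].
In Python, from rig import state, snapshot, camera_model, close_job, cut_out gives the robot as it stands.
- The arm moves only by the tool apply_moves, never from a script. Its argument "moves" is a list of rows, each a list of 5 numbers: the shift along the tool's x, y, z in units of 50 mm (1.0 is 50 mm), then the turn about the tool's z in units of 6 degrees (1.0 is 6 degrees), then the opening, from 0 (shut) to 1 (fully open). A call has 1 to 12 rows; each row is the pose to reach, as a shift and turn from the pose commanded when the call began, along the tool's axes at that moment; what a row does not reach only later rows make up. A row lasts 1/8 s, in which the tool goes at most 62.5 mm and 10.7 degrees, less where a joint would pass 70% of its speed; a pose out of reach is approached as far as the arm can. A call with a gripper value outside its range is refused whole. The fingers move at their own pace and stop on an object; the grip force is fixed at half the most. Time passes only in rows, so rows that repeat a pose let the fingers close. It gives the time, the measured TCP pose, the force, the opening and the grip force at its end, in the units of the state.
- state(): the state, without advancing time (a new reading comes with each control period).
- snapshot(name): name is "scene" or "top" or "wrist"; returns (picture, depth): 420x560x3 uint8, blue, green, red; 420x560 float32, mm along the optical axis (not along the pixel's ray), 0 where there is no reading.
- camera_model(name): a dict with "fx", "fy", "cx", "cy" (pixels), "extrinsics" (4x4, takes a point from camera to world coordinates). Camera axes: x right, y up, looking along -z (the intrinsics and any distortion apply to the point x, -y, -z); pixel columns grow to the right and rows downward; lengths in mm; the calibration is good to about 2 mm. A picture is of the moment at which its call begins: read the wrist's pose just before it. camera_model takes no time and is no camera call; for the wrist camera it gives the pose at the moment of the call.
- close_job(): hands the job in; it is judged then, once.
Trained networks look in the newest picture that a camera, given by its name, has taken for a name from the list of things; names that differ only in an ending like _2 or _b are one class to them, and where a whole thing is asked for, a point or a joint stands for the part that bears it (a point fixed in the world has none). Each returns a list of dicts, best first, with "conf" (0 to 1); they miss things now and then, are a little off and sometimes report something else, mostly with a low value. They report only what shows in the picture. A call takes as long as a camera call. They do not tell look-alikes from the thing itself.
- cut_out(camera, target): "pixels" (420x560 bool, what is visible of it) and "at" ([column, row] in pixels, amid what is visible of it).
The state is a dict: "clock": time; "qpos": joint angles; "dq": joint speeds; "joint_torque": joint torques, N m; "tool_pos": TCP position; "orientation": TCP orientation; "ft_force": force on the tool from outside, world axes, zero at the start; "ft_torque": the same for the moment, N m; "grip_width": finger opening in mm; "gripper_force": force on a finger pad.
Only numpy, scipy, OpenCV 4.12 (cv2) and the standard library are available. Lean on these libraries where they do the work, as an engineer would, in place of code of your own. Each camera call takes 0.05 s, during which the arm holds its last target. There are 200 camera calls.

## Working session

There is one attempt and no reset: what is moved stays moved. The work goes in short steps, Python scripts to look and compute and a tool call to move; the robot and the scene stay as the last step left them, time stands still between calls to the robot, and variables do not carry over. Pictures are saved under pics/ and viewed, at most 10 in all, crops included, and the job is handed in when it is done.

Besides the shell and the picture viewer there is one more tool, called by a JSON object that holds its "fn" and its "kwargs", one argument or row to a line. apply_moves: Moves the arm, as the interface text tells. Its arguments: {"type":"object","properties":{"moves":{"type":"array","items":{"type":"array","items":{"type":"number"}}}},"required":["moves"]}

```bash
ls; mkdir -p pics; cat > h.py <<'E'
import numpy as np,cv2
from rig import state,snapshot,camera_model,cut_out,close_job
def pts(cam,depth,us,vs,M=None):
    M=M or camera_model(cam); z=depth[vs,us].astype(float)
    p=np.stack([(us-M['cx'])/M['fx']*z,-(vs-M['cy'])/M['fy']*z,-z,np.ones_like(z)])
    return (np.array(M['extrinsics'])@p)[:3].T[z>0]
def proj(cam,P,M=None):
    M=M or camera_model(cam); p=np.linalg.inv(np.array(M['extrinsics']))@np.append(P,1)
    return M['cx']+M['fx']*p[0]/-p[2], M['cy']+M['fy']*p[1]/p[2]
E
python3 - <<'E'
from h import *
s=state();print(s['clock'],s['tool_pos'],s['orientation'],s['ft_force'])
M=camera_model('scene');print({k:v for k,v in M.items() if k!='extrinsics'},M.keys())
for c in('scene','top'):
    im,d=snapshot(c);cv2.imwrite(f'pics/{c}0.png',im);np.save(f'{c}0.npy',d)
    for t in('scale','stand','pot','turntable','bail_top'):
        for r in cut_out(c,t)[:4]:
            v,u=np.nonzero(r['pixels']);p=pts(c,d,u,v)
            print(c,t,round(r['conf'],2),np.round(r['at']),len(u),np.round(np.median(p,0)) if len(p) else None, np.round(np.percentile(p,98,axis=0)) if len(p) else '')
E
```

```text
pics
0.0 [173.08897835 600.32040251 214.05040494] [ 1.39932262e-01  9.90160923e-01 -5.39257858e-04 -1.31780131e-04] [-0.32489318 -0.29192762 -0.37752775]
{'fx': 398.6593913517235, 'fy': 398.6593913517235, 'cx': 285.4041449346117, 'cy': 209.98928813276984} dict_keys(['fx', 'fy', 'cx', 'cy', 'extrinsics'])
scene scale 0.64 [244. 173.] 446 [ 487. -228.  142.] [ 504. -219.  175.]
scene stand 0.57 [246. 203.] 1161 [ 506. -222.   12.] [ 548. -181.   97.]
scene stand 0.56 [304. 167.] 1070 [ 254. -255.   12.] [ 298. -213.   98.]
scene pot 0.96 [434. 257.] 941 [252. 271.  70.] [266. 297. 117.]
scene pot 0.79 [337. 264.] 995 [466. 159.  98.] [486. 179. 148.]
scene pot 0.76 [333. 314.] 1008 [561. 246.  92.] [584. 269.  97.]
scene pot 0.76 [282. 226.] 763 [474. -53.  67.] [496. -36. 108.]
scene turntable 0.7 [316. 302.] 5682 [546. 187.  27.] [653. 290.  37.]
scene bail_top 0.87 [432. 259.] 922 [252. 271.  69.] [266. 297. 114.]
scene bail_top 0.79 [284. 222.] 680 [475. -53.  68.] [496. -36.  98.]
scene bail_top 0.61 [291. 280.] 966 [590. 123. 100.] [612. 141. 114.]
scene bail_top 0.57 [341. 264.] 1026 [465. 158.  97.] [486. 179. 142.]
top scale 0.7 [167. 188.] 688 [542. 230.  96.] [575. 264. 100.]
top scale 0.66 [360. 210.] 422 [ 476. -232.  175.] [ 501. -220.  179.]
top stand 0.95 [361. 312.] 2140 [ 234. -258.   14.] [ 297. -213.  101.]
top stand 0.78 [434. 260.] 2161 [ 371. -450.   14.] [ 435. -399.  101.]
top pot 0.67 [147. 312.] 859 [235. 253.  85.] [264. 289. 126.]
top pot 0.64 [287. 223.] 629 [457. -68.  85.] [492. -39. 126.]
top pot 0.63 [168. 186.] 727 [543. 229.  96.] [578. 265. 100.]
top pot 0.62 [198. 224.] 690 [448. 137. 113.] [478. 172. 155.]
top turntable 0.74 [195. 203.] 5613 [514. 166.  29.] [649. 285.  34.]
top bail_top 0.95 [288. 223.] 616 [457. -68.  85.] [492. -39. 126.]
top bail_top 0.69 [148. 313.] 812 [235. 253.  85.] [264. 288. 126.]
top bail_top 0.67 [198. 222.] 727 [448. 139. 113.] [480. 173. 155.]
```

```bash
python3 - <<'E'
import cv2,numpy as np
a=cv2.imread('pics/scene0.png')[120:360,190:480];b=cv2.imread('pics/top0.png')[130:350,110:480]
a=cv2.resize(a,None,fx=2,fy=2,interpolation=3)
cv2.imwrite('pics/a.png',a)
cv2.imwrite('pics/b.png',cv2.resize(b,None,fx=2.1,fy=2.1,interpolation=3))
E
```

```text
(no output)
```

View pics/a.png

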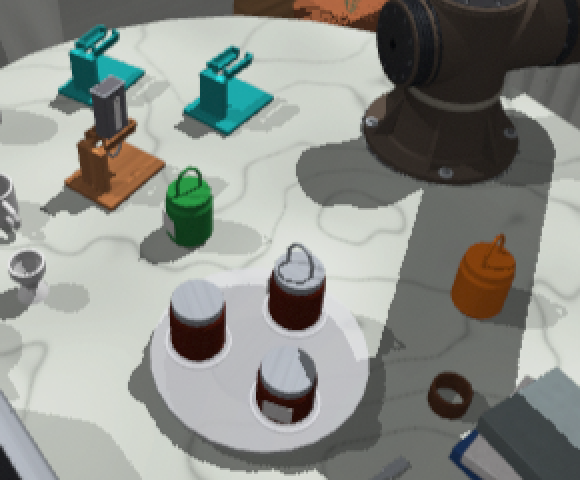

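View pics/b.png

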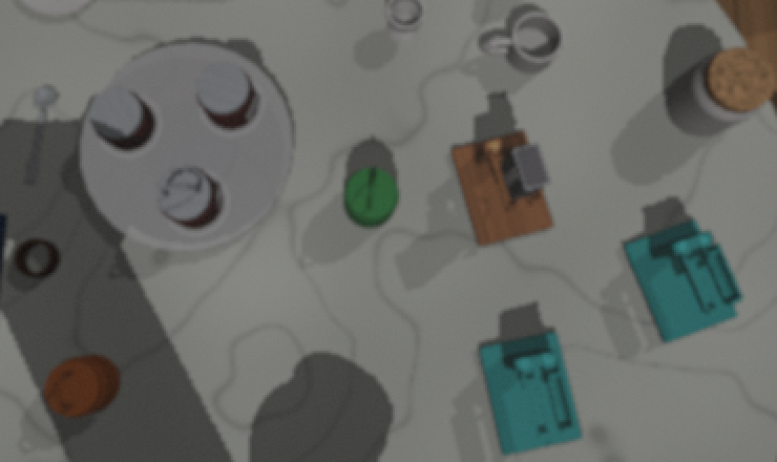

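The candidates for the bailed pot are dark red-brown on the turntable (scene px ~339,263; top ~200,223), green (scene ~285,223) and orange (~432,259). The red-brown one on the turntable is meant, because the other two are the named look-alikes and the other two turntable pots have flat lids. The stand is the wooden one holding the grey scale (top ~348,218), not the turquoise ones.

```bash
python3 - <<'E'
from h import *
V,U=np.mgrid[0:420,0:560];V=V.ravel();U=U.ravel()
big=[]
for c in('scene','top'):
    d=np.load(f'{c}0.npy');im=cv2.imread(f'pics/{c}0.png');ok=d[V,U]>0
    P=pts(c,d,U,V);B=im[V,U][ok].astype(int)
    # scale
    m=(np.abs(P[:,0]-476)<60)&(np.abs(P[:,1]+232)<60)&(P[:,2]>150)
    q=P[m];t=q[q[:,2]>q[:,2].max()-12]
    print(c,'scale n',m.sum(),'zmax',np.round(np.percentile(q[:,2],[50,90,98])),'top rect',cv2.minAreaRect(t[:,:2].astype(np.float32)),'mean',t.mean(0).round(1))
    # stand base: brown
    m=(np.abs(P[:,0]-476)<120)&(np.abs(P[:,1]+222)<110)&(P[:,2]>5)&(P[:,2]<40)&(B[:,2]-B[:,0]>25)
    print(c,'base',m.sum(),np.median(P[m][:,2]),cv2.minAreaRect(P[m][:,:2].astype(np.float32)))
    # pot
    m=(np.hypot(P[:,0]-462,P[:,1]-150)<50)&(P[:,2]>108)
    q=P[m];print(c,'pot z',np.round(np.percentile(q[:,2],[10,50,90,99])))
    l=q[q[:,2]<120];print('  lid',len(l),l.mean(0).round(1),cv2.minEnclosingCircle(l[:,:2].astype(np.float32)))
    b=q[q[:,2]>125];print('  bail',len(b),b.mean(0).round(1),cv2.minAreaRect(b[:,:2].astype(np.float32)) if len(b)>2 else '')
    print(np.round(b[b[:,2]>140]).astype(int)[:30].tolist())
    m=(np.hypot(P[:,0]-530,P[:,1]-190)<145)&(P[:,2]>20)&(P[:,2]<32); print('  disc',cv2.minEnclosingCircle(P[m][:,:2].astype(np.float32)),np.median(P[m][:,2]))
for n,(x,y) in dict().items(): pass
im=cv2.imread('pics/top0.png');a=cv2.resize(im[185:260,165:240],None,fx=7,fy=7,interpolation=2)
im=cv2.imread('pics/scene0.png');b=cv2.resize(im[225:300,300:375],None,fx=7,fy=7,interpolation=2)
cv2.imwrite('pics/crop_pot.png',np.hstack([a,b])[:, :])
cv2.imwrite('pics/crop_pot.png',cv2.resize(np.hstack([a,b]),(800,400)))
E
```

```text
scene scale n 204 zmax [171. 175. 176.] top rect ((479.7318115234375, -238.2918701171875), (48.32986068725586, 30.855390548706055), 15.757634162902832) mean [ 481.3 -235.6  172.7]
scene base 763 10.298691557501911 ((483.3253479003906, -237.4015655517578), (132.0149688720703, 100.99837493896484), 16.0380859375)
scene pot z [109. 112. 131. 155.]
  lid 372 [455.9 148.2 111.4] ((453.5399475097656, 146.88014221191406), 31.209318161010742)
  bail 49 [453.4 149.  143.6] ((453.0705871582031, 146.81666564941406), (4.9593048095703125, 38.397926330566406), 6.316267967224121)
[[456, 133, 148], [455, 136, 150], [455, 139, 152], [454, 142, 154], [454, 144, 156], [451, 145, 155], [457, 131, 143], [456, 134, 145], [456, 138, 149], [456, 140, 151], [456, 143, 153], [454, 145, 153], [453, 147, 155], [451, 149, 155], [455, 134, 141], [455, 150, 155], [453, 150, 154], [454, 152, 152], [452, 153, 152], [454, 152, 149], [454, 155, 152], [452, 157, 153], [453, 155, 148], [454, 159, 151], [449, 158, 148], [453, 159, 148], [450, 159, 146], [452, 158, 143], [453, 162, 146], [452, 161, 142]]
  disc ((527.36364
[... 531 characters left out ...]
9.3] ((453.0393371582031, 145.9337615966797), (5.140632152557373, 39.2014274597168), 7.809286594390869)
[[455, 148, 157], [456, 146, 155], [456, 144, 154], [456, 141, 155], [456, 139, 154], [456, 137, 153], [457, 135, 151], [457, 134, 146], [453, 157, 154], [453, 155, 154], [453, 152, 158], [453, 150, 157], [452, 147, 162], [453, 145, 160], [453, 143, 156], [453, 141, 156], [453, 139, 156], [454, 137, 152], [454, 135, 152], [454, 133, 149], [455, 131, 148], [455, 130, 144], [456, 128, 141], [452, 161, 150], [451, 158, 153], [451, 155, 155], [450, 152, 158], [451, 150, 156], [451, 148, 156], [451, 145, 157]]
  disc ((527.1472778320312, 164.9055938720703), 134.7073516845703) 28.836260954712657
```

View pics/crop_pot.png

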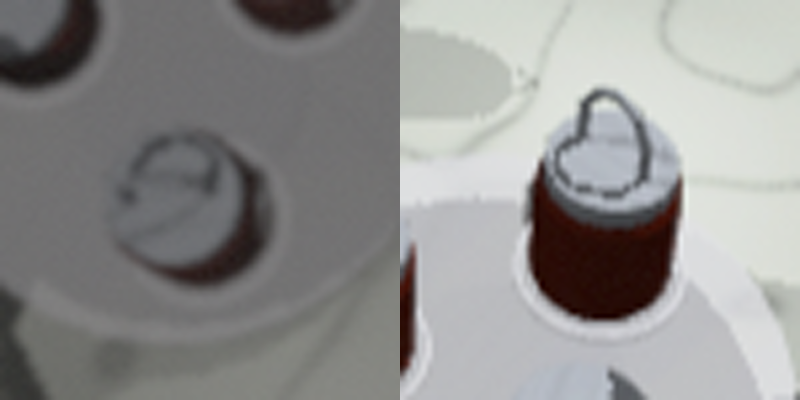

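The crop confirms the red-brown pot with the wire bail on the turntable. Both cameras agree on three poses:
- Pot at (453,146.5), bail normal at yaw ≈ 7°.
- Stand at (483,-238), yaw 15.8°.
- Scale at (479.5,-238), top z ≈ 176.

Next I compute the approach.

```bash
cat >> h.py <<'E'
from scipy.spatial.transform import Rotation as Ro
def go(targets,s=None):
    s=s or state();R=Ro.from_quat(s['orientation']).as_matrix();p=np.array(s['tool_pos'])
    yaw=np.degrees(np.arctan2(R[1,0],R[0,0]))
    print('t',round(s['clock'],2),'p',p.round(1),'yaw',round(yaw,2),'tilt',np.round(R[:2,2],4),'f',np.round(s['ft_force'],2),'w',round(s['grip_width'],1),round(s['gripper_force'],1),'q',np.round(s['qpos'],2))
    for x,y,z,w in targets:
        print('->',(R.T@(np.array([x,y,z])-p)/50).round(3),round(-((w-yaw+180)%360-180)/6,3))
E
python3 -c "
from h import *
go([(480,120,270,195.8),(479.5,-238,270,195.8)])"
```

```text
t 0.6 p [173.2 600.5 214.7] yaw 163.91 tilt [0.     0.0001] f [ 0.43 -0.08  0.03] w 95.1 0.0 q [ 1.18  0.49  1.56  0.    1.09 -0.11]
-> [-8.559 -7.534 -1.107] -5.315
-> [-10.534 -14.416  -1.108] -5.315
```

{"fn": "apply_moves", "kwargs": {
  "moves": [
    [-0.5, -0.4, -0.6, -0.5, 1],
    [-1.3, -1.1, -1.1, -1.5, 1],
    [-2.2, -1.9, -1.1, -2.6, 1],
    [-3.1, -2.7, -1.1, -3.6, 1],
    [-4.0, -3.5, -1.1, -4.6, 1],
    [-4.9, -4.3, -1.1, -5.3, 1],
    [-5.8, -5.1, -1.1, -5.3, 1],
    [-6.7, -5.9, -1.1, -5.3, 1],
    [-7.6, -6.7, -1.1, -5.3, 1],
    [-8.4, -7.4, -1.1, -5.3, 1],
    [-8.6, -8.5, -1.1, -5.3, 1],
    [-8.9, -9.6, -1.1, -5.3, 1]
  ]
}}

```text
clock: 2.1
tool_pos: [467.5, 14.3, 269.6]
orientation: [-0.137, 0.991, 0.0, 0.0]
ft_force: [0.5, 0.5, 0.8]
grip_width: 95.2
gripper_force: 0.0
```

```bash
python3 -c "
from h import *
go([(479.5,-238,270,195.8)])"
```

```text
t 2.1 p [467.5  14.3 269.6] yaw -164.28 tilt [0.0001 0.0001] f [0.47 0.55 0.8 ] w 95.2 0.0 q [-0.11  0.21  1.85  0.    1.09 -1.96]
-> [ 1.136 -4.923 -0.008] -0.013
```

{"fn": "apply_moves", "kwargs": {
  "moves": [
    [0.3, -1.2, 0, 0, 1],
    [0.55, -2.4, 0, 0, 1],
    [0.8, -3.5, 0, 0, 1],
    [1.05, -4.5, 0, 0, 1],
    [1.13, -4.92, 0, 0, 1],
    [1.13, -4.92, 0, 0, 1],
    [1.13, -4.92, 0, 0, 1],
    [1.13, -4.92, 0, 0, 1]
  ]
}}

```text
clock: 3.1
tool_pos: [480.1, -234.8, 269.8]
orientation: [-0.137, 0.991, 0.0, 0.0]
ft_force: [-0.1, -0.2, -0.2]
grip_width: 95.3
gripper_force: 0.0
```

```bash
python3 -c "
from h import *
go([])
M=camera_model('wrist');E=np.array(M['extrinsics']);print(E[:3,3].round(1),E[:3,2].round(3))
im,d=snapshot('wrist');cv2.imwrite('pics/w0.png',im)
V,U=np.mgrid[0:420,0:560];P=pts('wrist',d,U.ravel(),V.ravel(),M)
m=(np.abs(P[:,0]-480)<50)&(np.abs(P[:,1]+238)<50)&(P[:,2]>150)&(P[:,2]<200)
q=P[m];print(len(q),np.percentile(q[:,2],[5,50,95,99]));t=q[q[:,2]>np.percentile(q[:,2],60)-5]
print(cv2.minAreaRect(t[:,:2].astype(np.float32)))
print([(r['conf'],np.round(r['at'])) for r in cut_out('wrist','scale')[:3]])
go([(479.5,-238,143,195.8)])"
```

```text
t 3.1 p [ 480.1 -234.8  269.8] yaw -164.2 tilt [0.0003 0.0001] f [-0.14 -0.24 -0.23] w 95.3 0.0 q [-0.58  0.31  1.71  0.    1.13 -2.43]
[ 400.5 -258.5  439.8] [-0.281 -0.08   0.956]
2411 [165.41860883 175.59097057 176.90694178 177.39405452]
((479.14508056640625, -240.19754028320312), (46.89155197143555, 28.954172134399414), 16.884363174438477)
[(0.74, array([275., 196.]))]
t 3.2 p [ 480.1 -235.2  269.8] yaw -164.21 tilt [ 0.0003 -0.    ] f [-0.85 -1.26  0.09] w 95.2 0.0 q [-0.58  0.31  1.71  0.    1.13 -2.43]
-> [ 0.028 -0.051  2.536] -0.002
```

View pics/w0.png

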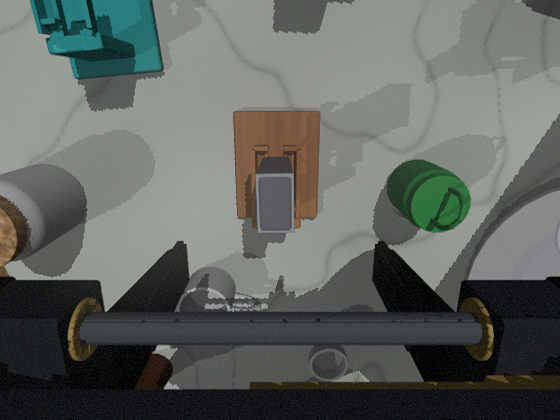

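The wrist view shows the scale top at px (275,200), between the fingers and over the wooden stand; it measures (479,-240). I descend, close and lift.

{"fn": "apply_moves", "kwargs": {
  "moves": [
    [0.03, -0.05, 0.6, 0, 1],
    [0.03, -0.05, 1.3, 0, 1],
    [0.03, -0.05, 2.0, 0, 1],
    [0.03, -0.05, 2.4, 0, 1],
    [0.03, -0.05, 2.53, 0, 1],
    [0.03, -0.05, 2.53, 0, 0.6],
    [0.03, -0.05, 2.53, 0, 0],
    [0.03, -0.05, 2.53, 0, 0],
    [0.03, -0.05, 2.53, 0, 0],
    [0.03, -0.05, 2.53, 0, 0],
    [0.03, -0.05, 2.53, 0, 0],
    [0.03, -0.05, 2.53, 0, 0]
  ]
}}

```text
clock: 4.7
tool_pos: [479.2, -238.9, 143.1]
orientation: [-0.137, 0.991, 0.0, -0.0]
ft_force: [-0.1, 0.5, 0.3]
grip_width: 30.7
gripper_force: 0.0
```

```bash
python3 -c "
from h import *
go([])"
```

```text
t 4.7 p [ 479.2 -238.9  143.1] yaw -164.29 tilt [-0.0001  0.0001] f [-0.08  0.5   0.25] w 30.7 0.0 q [-0.59  0.45  1.86  0.    0.83 -2.43]
```

{"fn": "apply_moves", "kwargs": {
  "moves": [
    [0, 0, 0, 0, 0],
    [0, 0, 0, 0, 0],
    [0, 0, 0, 0, 0],
    [0, 0, -0.1, 0, 0],
    [0, 0, -0.3, 0, 0],
    [0, 0, -0.6, 0, 0],
    [0, 0, -1.0, 0, 0],
    [0, 0, -1.4, 0, 0],
    [0, 0, -1.8, 0, 0],
    [0, 0, -2.2, 0, 0],
    [0, 0, -2.4, 0, 0],
    [0, 0, -2.4, 0, 0]
  ]
}}

```text
clock: 6.2
tool_pos: [479.3, -238.9, 263.8]
orientation: [-0.137, 0.991, -0.0, 0.001]
ft_force: [-0.4, 0.4, -1.1]
grip_width: 28.2
gripper_force: 29.8
```

```bash
python3 -c "
from h import *
# standoff: 45 mm back along scale x (yaw 7)
b=np.array([453.1,146.4]);u=np.array([np.cos(np.radians(7)),np.sin(np.radians(7))])
a=b-45*u;print(a)
go([(470,0,263,187),(a[0],a[1],263,187)])"
```

```text
[408.43542318 140.91587955]
t 6.2 p [ 479.3 -238.9  263.8] yaw -164.28 tilt [ 0.0011 -0.0007] f [-0.36  0.44 -1.05] w 28.2 29.8 q [-0.59  0.31  1.71  0.    1.11 -2.43]
-> [-1.116  4.65   0.013] 1.453
-> [-0.694  7.697  0.01 ] 1.453
```

{"fn": "apply_moves", "kwargs": {
  "moves": [
    [-0.05, 0.4, -0.1, 0.1, 0],
    [-0.1, 1.1, -0.25, 0.3, 0],
    [-0.2, 2.0, -0.25, 0.5, 0],
    [-0.3, 3.0, -0.25, 0.7, 0],
    [-0.4, 4.0, -0.25, 0.9, 0],
    [-0.5, 5.0, -0.25, 1.1, 0],
    [-0.58, 6.0, -0.25, 1.3, 0],
    [-0.65, 6.8, -0.25, 1.4, 0],
    [-0.69, 7.4, -0.25, 1.45, 0],
    [-0.69, 7.7, -0.25, 1.45, 0],
    [-0.69, 7.7, -0.25, 1.45, 0],
    [-0.69, 7.7, -0.25, 1.45, 0]
  ]
}}

```text
clock: 7.7
tool_pos: [408.4, 140.3, 275.5]
orientation: [-0.061, 0.998, -0.0, -0.0]
ft_force: [-0.3, 0.3, -1.9]
grip_width: 27.7
gripper_force: 29.8
```

```bash
python3 -c "
from h import *
go([])
V,U=np.mgrid[0:420,0:560];V=V.ravel();U=U.ravel()
p=state()['tool_pos']
for c in('scene','top','wrist'):
    M=camera_model(c);im,d=snapshot(c);cv2.imwrite(f'pics/{c}1.png',im);np.save(f'{c}1.npy',d)
    P=pts(c,d,U,V,M)
    r=np.hypot(P[:,0]-p[0],P[:,1]-p[1])
    q=P[(r<32)&(P[:,2]>210)&(P[:,2]<320)]
    if len(q)>5: print(c,'box',len(q),np.percentile(q[:,2],[1,5,50,95]).round(),cv2.minAreaRect(q[:,:2].astype(np.float32)))
    h=P[(r<32)&(P[:,2]>150)&(P[:,2]<215)]
    if len(h)>3: print(c,'hook',len(h),np.percentile(h[:,2],[0,5,50,95]).round(),h.mean(0).round(1),cv2.minAreaRect(h[:,:2].astype(np.float32)))
    b=P[(np.hypot(P[:,0]-453,P[:,1]-146)<30)&(P[:,2]>125)&(P[:,2]<162)]
    if len(b)>3:print(c,'bail',len(b),b.mean(0).round(1),cv2.minAreaRect(b[:,:2].astype(np.float32)),b[:,2].max())
x,y=map(int,proj('scene',p-[0,0,90]));im=cv2.imread('pics/scene1.png')[max(0,y-70):y+70,x-90:x+90]
cv2.imwrite('pics/c1.png',cv2.resize(im,None,fx=4,fy=4,interpolation=2))
print(x,y)
"
```

```text
t 7.7 p [408.4 140.3 275.5] yaw -173.01 tilt [-0.0002 -0.0002] f [-0.27  0.27 -1.93] w 27.7 29.8 q [ 0.18  0.14  1.91 -0.    1.08 -1.51]
scene box 767 [225. 231. 284. 314.] ((410.2850036621094, 141.8201904296875), (45.80036163330078, 47.07771682739258), 4.91933012008667)
scene hook 35 [173. 175. 182. 199.] [405.7 140.7 183.7] ((409.010498046875, 141.76483154296875), (31.858407974243164, 6.366702556610107), 12.795198440551758)
scene bail 49 [453.6 148.7 143.5] ((452.9772033691406, 147.06735229492188), (6.520270347595215, 38.162113189697266), 8.860872268676758) 156.25177925417256
top box 15 [229. 231. 236. 254.] ((389.2804260253906, 130.1160430908203), (5.967081069946289, 17.1165714263916), 38.6621208190918)
wrist box 8689 [232. 248. 308. 314.] ((400.6949768066406, 138.29269409179688), (32.79179000854492, 47.41780471801758), 7.511165142059326)
wrist hook 33 [187. 188. 194. 202.] [392.5 137.  194.8] ((392.68890380859375, 137.35861206054688), (4.52918004989624, 1.79931640625), 83.01280212402344)
354 222
```

View pics/c1.png

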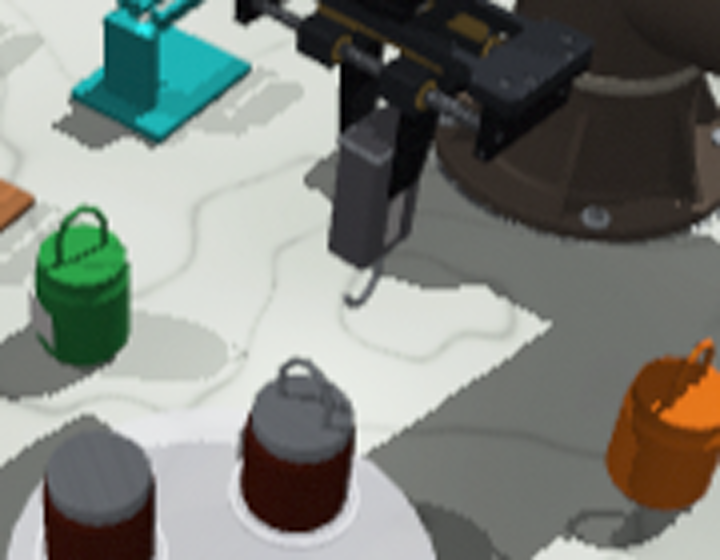

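The scene crop shows the hook at crop px (365,290), opening towards the bail at (300,375). The hook is at (409,142) with its seat at z ≈ 175.5, and it is in line laterally with the bail to under 1 mm. Next I go down 50 mm and then forward 44 mm.

{"fn": "apply_moves", "kwargs": {
  "moves": [
    [0, 0, 0.3, 0, 0],
    [0, 0, 0.7, 0, 0],
    [0, 0, 0.95, 0, 0],
    [0, 0, 1.0, 0, 0],
    [0, 0, 1.0, 0, 0],
    [-0.15, 0, 1.0, 0, 0],
    [-0.35, 0, 1.0, 0, 0],
    [-0.55, 0, 1.0, 0, 0],
    [-0.75, 0, 1.0, 0, 0],
    [-0.88, 0, 1.0, 0, 0],
    [-0.88, 0, 1.0, 0, 0],
    [-0.88, 0, 1.0, 0, 0]
  ]
}}

```text
clock: 9.35
tool_pos: [451.6, 146.4, 225.6]
orientation: [-0.061, 0.998, 0.0, -0.0]
ft_force: [-0.5, -0.1, -2.4]
grip_width: 27.4
gripper_force: 29.8
```

```bash
cat > look.py <<'E'
from h import *
import sys
n=sys.argv[1];go([])
V,U=np.mgrid[0:420,0:560];V=V.ravel();U=U.ravel()
for c in('scene','wrist'):
    M=camera_model(c);im,d=snapshot(c);P=pts(c,d,U,V,M);cv2.imwrite(f'pics/{c}{n}.png',im)
    r=np.hypot(P[:,0]-453.1,P[:,1]-146.5)
    l=P[(r<36)&(P[:,2]>105)&(P[:,2]<145)]
    z,e=np.histogram(l[:,2],np.arange(105,146,1)); k=z.argmax(); L=l[np.abs(l[:,2]-e[k])<3]
    print(c,'lid z',np.median(L[:,2]).round(1),len(L),'centre',cv2.minEnclosingCircle(L[:,:2].astype(np.float32))[0])
    if c=='scene':
        x,y=map(int,proj(c,[453,146.5,150]));a=cv2.resize(im[y-45:y+45,x-50:x+50],None,fx=4,fy=4,interpolation=2)
    else:
        x,y=map(int,proj(c,[453,146.5,150],M));print(x,y);y=min(max(y,60),360);x=min(max(x,67),490)
        b=cv2.resize(im[y-60:y+60,x-66:x+66],(396,360))
cv2.imwrite(f'pics/look{n}.png',np.hstack([a,b]))
E
python3 look.py 2
```

```text
t 9.35 p [451.6 146.4 225.6] yaw -172.99 tilt [-0.0003  0.0001] f [-0.53 -0.1  -2.4 ] w 27.4 29.8 q [ 0.17  0.26  1.9   0.    0.98 -1.52]
scene lid z 111.3 335 centre (454.0479736328125, 146.59725952148438)
wrist lid z 112.9 2317 centre (452.0921630859375, 144.7390594482422)
281 216
```

View pics/look2.png

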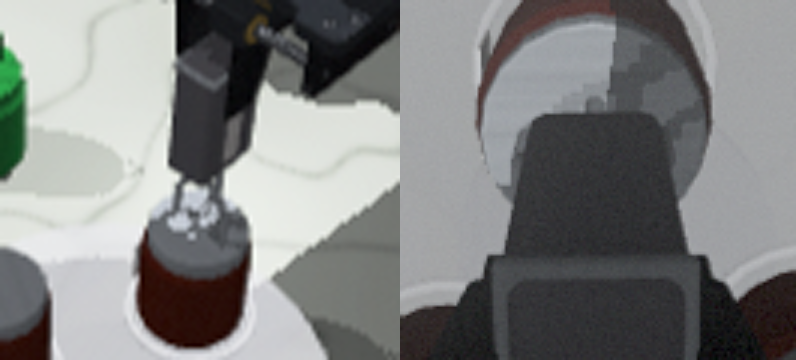

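The scene crop shows the hook inside the bail at about (190,190), and the pot has not moved. I raise slowly, stopping short of the lightest possible lift-off.

{"fn": "apply_moves", "kwargs": {
  "moves": [
    [0, 0, -0.1, 0, 0],
    [0, 0, -0.25, 0, 0],
    [0, 0, -0.38, 0, 0],
    [0, 0, -0.46, 0, 0],
    [0, 0, -0.54, 0, 0],
    [0, 0, -0.62, 0, 0],
    [0, 0, -0.7, 0, 0],
    [0, 0, -0.78, 0, 0],
    [0, 0, -0.86, 0, 0],
    [0, 0, -0.94, 0, 0],
    [0, 0, -1.02, 0, 0],
    [0, 0, -1.02, 0, 0]
  ]
}}

```text
clock: 10.95
tool_pos: [451.8, 146.4, 276.8]
orientation: [-0.061, 0.998, 0.0, 0.0]
ft_force: [0.7, -0.1, -4.4]
grip_width: 28.2
gripper_force: 29.8
```

```bash
python3 look.py 3
```

```text
t 10.95 p [451.8 146.4 276.8] yaw -172.99 tilt [0.0002 0.0001] f [ 0.73 -0.12 -4.44] w 28.2 29.8 q [ 0.17  0.21  1.82  0.    1.11 -1.52]
scene lid z 111.1 352 centre (453.2964172363281, 147.05506896972656)
wrist lid z 113.0 2142 centre (452.1114501953125, 144.80116271972656)
281 196
```

{"fn": "apply_moves", "kwargs": {
  "moves": [
    [0, 0, -0.05, 0, 0],
    [0, 0, -0.11, 0, 0],
    [0, 0, -0.17, 0, 0],
    [0, 0, -0.23, 0, 0],
    [0, 0, -0.28, 0, 0],
    [0, 0, -0.3, 0, 0],
    [0, 0, -0.3, 0, 0],
    [0, 0, -0.3, 0, 0]
  ]
}}

```text
clock: 12.05
tool_pos: [451.8, 146.4, 291.5]
orientation: [-0.061, 0.998, 0.0, -0.0]
ft_force: [0.3, -0.4, -5.8]
grip_width: 27.5
gripper_force: 29.8
```

```bash
python3 look.py 4
```

```text
t 12.05 p [451.8 146.4 291.5] yaw -172.99 tilt [-0.0002  0.0001] f [ 0.26 -0.43 -5.82] w 27.5 29.8 q [ 0.17  0.2   1.8   0.    1.15 -1.52]
scene lid z 111.2 348 centre (452.7938537597656, 146.6149444580078)
wrist lid z 113.0 1988 centre (451.94805908203125, 144.71890258789062)
281 192
```

{"fn": "apply_moves", "kwargs": {
  "moves": [
    [0, 0, -0.05, 0, 0],
    [0, 0, -0.11, 0, 0],
    [0, 0, -0.17, 0, 0],
    [0, 0, -0.23, 0, 0],
    [0, 0, -0.28, 0, 0],
    [0, 0, -0.3, 0, 0],
    [0, 0, -0.3, 0, 0],
    [0, 0, -0.3, 0, 0]
  ]
}}

```text
clock: 13.15
tool_pos: [451.8, 146.4, 306.5]
orientation: [-0.061, 0.998, 0.0, -0.0]
ft_force: [0.1, -0.2, -6.6]
grip_width: 28.0
gripper_force: 29.8
```

```bash
python3 look.py 5
```

```text
t 13.15 p [451.8 146.4 306.5] yaw -172.99 tilt [-0.0002  0.    ] f [ 0.15 -0.19 -6.62] w 28.0 29.8 q [ 0.17  0.18  1.78  0.    1.18 -1.52]
scene lid z 124.5 350 centre (453.6286315917969, 147.1487579345703)
wrist lid z 126.0 1982 centre (452.1506652832031, 145.39065551757812)
281 188
```

The pot hangs 13 mm off the disc, about 8 mm over the rim and inside the window. I hold here.

{"fn": "apply_moves", "kwargs": {
  "moves": [
    [0, 0, -0.02, 0, 0],
    [0, 0, -0.02, 0, 0],
    [0, 0, -0.02, 0, 0],
    [0, 0, -0.02, 0, 0],
    [0, 0, -0.02, 0, 0],
    [0, 0, -0.02, 0, 0],
    [0, 0, -0.02, 0, 0],
    [0, 0, -0.02, 0, 0],
    [0, 0, -0.02, 0, 0],
    [0, 0, -0.02, 0, 0],
    [0, 0, -0.02, 0, 0],
    [0, 0, -0.02, 0, 0]
  ]
}}

```text
clock: 14.75
tool_pos: [451.8, 146.4, 307.6]
orientation: [-0.061, 0.998, 0.0, 0.0]
ft_force: [-0.2, -0.0, -5.2]
grip_width: 27.6
gripper_force: 29.8
```

{"fn": "apply_moves", "kwargs": {
  "moves": [
    [0, 0, 0, 0, 0],
    [0, 0, 0, 0, 0],
    [0, 0, 0, 0, 0],
    [0, 0, 0, 0, 0],
    [0, 0, 0, 0, 0],
    [0, 0, 0, 0, 0],
    [0, 0, 0, 0, 0],
    [0, 0, 0, 0, 0],
    [0, 0, 0, 0, 0],
    [0, 0, 0, 0, 0]
  ]
}}

```text
clock: 16.0
tool_pos: [451.8, 146.4, 307.6]
orientation: [-0.061, 0.998, 0.0, -0.0]
ft_force: [0.4, 0.6, -6.6]
grip_width: 27.8
gripper_force: 29.8
```

```bash
python3 look.py 6
```

```text
t 16.0 p [451.8 146.4 307.6] yaw -172.99 tilt [-0.      0.0001] f [ 0.37  0.61 -6.59] w 27.8 29.8 q [ 0.17  0.18  1.78  0.    1.19 -1.52]
scene lid z 125.7 356 centre (452.6996765136719, 147.25575256347656)
wrist lid z 127.4 1984 centre (452.2181396484375, 145.3212127685547)
281 187
```

View pics/look6.png

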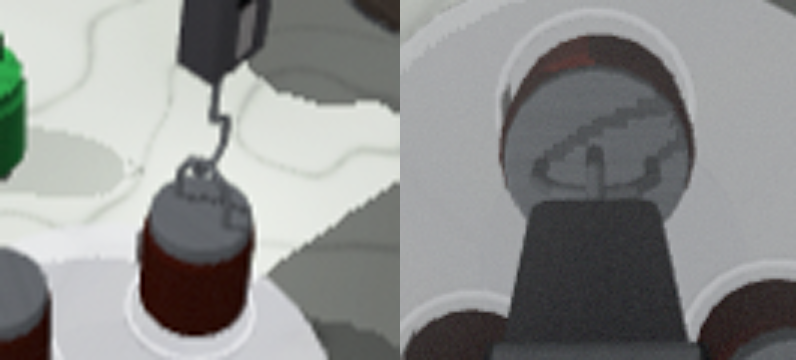

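The crops show the pot hanging level, centred over its seat with the bail unturned; the lid is 14 mm up and steady. I lower it gently.

{"fn": "apply_moves", "kwargs": {
  "moves": [
    [0, 0, 0.03, 0, 0],
    [0, 0, 0.07, 0, 0],
    [0, 0, 0.11, 0, 0],
    [0, 0, 0.15, 0, 0],
    [0, 0, 0.19, 0, 0],
    [0, 0, 0.23, 0, 0],
    [0, 0, 0.27, 0, 0],
    [0, 0, 0.31, 0, 0],
    [0, 0, 0.36, 0, 0],
    [0, 0, 0.42, 0, 0],
    [0, 0, 0.48, 0, 0],
    [0, 0, 0.5, 0, 0]
  ]
}}

```text
clock: 17.6
tool_pos: [451.8, 146.4, 282.5]
orientation: [-0.061, 0.998, 0.0, -0.0]
ft_force: [0.2, 0.8, -5.3]
grip_width: 28.0
gripper_force: 29.8
```

```bash
python3 look.py 7
```

```text
t 17.6 p [451.8 146.4 282.5] yaw -172.99 tilt [-0.0001  0.0001] f [ 0.24  0.83 -5.26] w 28.0 29.8 q [ 0.17  0.2   1.82  0.    1.12 -1.52]
scene lid z 111.8 354 centre (453.7504577636719, 146.10354614257812)
wrist lid z 113.3 2062 centre (452.1630859375, 145.40069580078125)
281 195
```

{"fn": "apply_moves", "kwargs": {
  "moves": [
    [0, 0, 0.08, 0, 0],
    [0, 0, 0.18, 0, 0],
    [0, 0, 0.28, 0, 0],
    [0, 0, 0.38, 0, 0],
    [0, 0, 0.5, 0, 0],
    [0, 0, 0.62, 0, 0],
    [0, 0, 0.75, 0, 0],
    [0, 0, 0.88, 0, 0],
    [0, 0, 1.0, 0, 0],
    [0, 0, 1.1, 0, 0],
    [0, 0, 1.14, 0, 0],
    [0, 0, 1.14, 0, 0]
  ]
}}

```text
clock: 19.2
tool_pos: [451.8, 146.4, 225.6]
orientation: [-0.061, 0.998, 0.0, -0.0]
ft_force: [0.1, -0.1, -1.8]
grip_width: 28.5
gripper_force: 29.8
```

```bash
python3 look.py 8
```

```text
t 19.2 p [451.8 146.4 225.6] yaw -172.99 tilt [-0.      0.0001] f [ 0.1  -0.08 -1.81] w 28.5 29.8 q [ 0.17  0.27  1.9   0.    0.98 -1.52]
scene lid z 111.1 343 centre (454.1978759765625, 147.6700897216797)
wrist lid z 112.9 2305 centre (452.575927734375, 146.6305694580078)
281 216
```

View pics/look8.png

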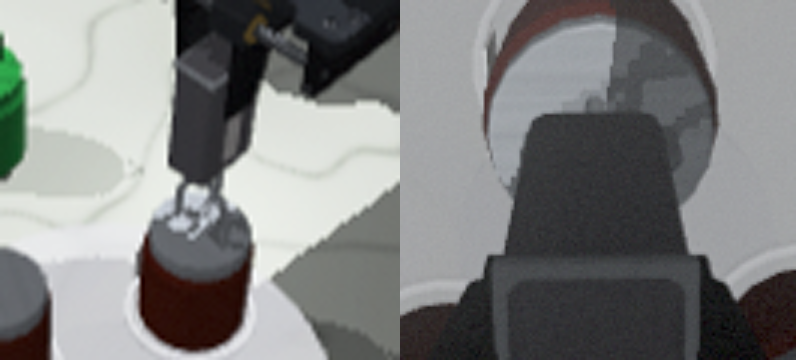

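The pot is home again, shifted by 1–2 mm, and the hook is free inside the bail as before. I back it out and then raise it.

{"fn": "apply_moves", "kwargs": {
  "moves": [
    [0.12, 0, 0, 0, 0],
    [0.3, 0, 0, 0, 0],
    [0.5, 0, 0, 0, 0],
    [0.7, 0, 0, 0, 0],
    [0.86, 0, 0, 0, 0],
    [0.9, 0, 0, 0, 0],
    [0.9, 0, -0.2, 0, 0],
    [0.9, 0, -0.6, 0, 0],
    [0.9, 0, -0.95, 0, 0],
    [0.9, 0, -1.0, 0, 0]
  ]
}}

```text
clock: 20.55
tool_pos: [407.8, 141.0, 276.9]
orientation: [-0.061, 0.998, 0.0, 0.001]
ft_force: [-0.9, 0.1, -2.0]
grip_width: 28.3
gripper_force: 29.8
```

```bash
python3 look.py 9
python3 -c "
from h import *
go([(479.3,-238.9,275,195.8)])"
```

```text
t 20.55 p [407.8 141.  276.9] yaw -172.99 tilt [0.0024 0.0005] f [-0.86  0.08 -1.98] w 28.3 29.8 q [ 0.18  0.14  1.91  0.    1.09 -1.51]
scene lid z 110.8 344 centre (452.91656494140625, 148.35549926757812)
wrist lid z 112.7 126 centre (452.28363037109375, 146.5618438720703)
281 245
t 20.65 p [407.3 140.9 275.7] yaw -172.99 tilt [0.0005 0.0002] f [-0.06 -0.53 -1.53] w 27.8 29.8 q [ 0.18  0.14  1.92  0.    1.08 -1.51]
-> [-0.503 -7.716  0.013] -1.465
```

{"fn": "apply_moves", "kwargs": {
  "moves": [
    [-0.02, -0.4, 0, 0, 0],
    [-0.08, -1.2, 0, -0.2, 0],
    [-0.15, -2.2, 0, -0.4, 0],
    [-0.2, -3.2, 0, -0.6, 0],
    [-0.28, -4.2, 0, -0.8, 0],
    [-0.34, -5.2, 0, -1.0, 0],
    [-0.42, -6.2, 0, -1.2, 0],
    [-0.47, -7.0, 0, -1.4, 0],
    [-0.5, -7.5, 0, -1.46, 0],
    [-0.5, -7.72, 0, -1.46, 0],
    [-0.5, -7.72, 0, -1.46, 0],
    [-0.5, -7.72, 0, -1.46, 0]
  ]
}}

```text
clock: 22.15
tool_pos: [478.9, -238.2, 275.5]
orientation: [-0.137, 0.991, 0.0, -0.0]
ft_force: [0.7, -0.4, -1.0]
grip_width: 28.1
gripper_force: 29.8
```

```bash
python3 -c "
from h import *
go([(479.2,-238.9,160,195.7)])
V,U=np.mgrid[0:420,0:560];V=V.ravel();U=U.ravel()
p=state()['tool_pos']
for c in('top','scene','wrist'):
    M=camera_model(c);im,d=snapshot(c);P=pts(c,d,U,V,M);B=im[V,U][d[V,U]>0].astype(int)
    cv2.imwrite(f'pics/{c}10.png',im)
    r=np.hypot(P[:,0]-p[0],P[:,1]-p[1])
    q=P[(r<30)&(P[:,2]>218)&(P[:,2]<306)]
    print(c,len(q),np.percentile(q[:,2],[1,50,95]) if len(q) else '')
    h=P[(r<30)&(P[:,2]>160)&(P[:,2]<212)]
    if len(h)>3: print(c,'hook',len(h),h[:,2].min(),h.mean(0).round(1),cv2.minAreaRect(h[:,:2].astype(np.float32)))
    m=(np.abs(P[:,0]-476)<80)&(np.abs(P[:,1]+238)<80)&(P[:,2]>84)&(P[:,2]<104)
    if m.sum()>5: print(c,'cradle',m.sum(),P[m].mean(0).round(1),np.percentile(P[m][:,2],[5,50,95]).round(1),cv2.minAreaRect(P[m][:,:2].astype(np.float32)))
im=cv2.imread('pics/scene10.png');x,y=map(int,proj('scene',p-[0,0,110]));a=cv2.resize(im[y-60:y+60,x-50:x+50],(400,480),interpolation=2)
im=cv2.imread('pics/wrist10.png');a2=cv2.resize(im[60:260,190:357],(400,480))
cv2.imwrite('pics/c10.png',np.hstack([a,a2]))
"
```

```text
t 22.15 p [ 478.9 -238.2  275.5] yaw -164.2 tilt [-0.0003  0.0005] f [ 0.75 -0.4  -0.95] w 28.1 29.8 q [-0.59  0.3   1.7   0.    1.14 -2.43]
-> [-2.00e-03 -1.60e-02  2.31e+00] 0.017
top 0 
scene 482 [222.57559817 266.90993166 304.77466661]
scene hook 32 173.71592554087135 [ 474.2 -238.3  186.8] ((477.3976135253906, -237.36692810058594), (30.267723083496094, 7.144007682800293), 23.99384117126465)
scene cradle 309 [ 491.3 -237.3   91.1] [85.6 89.6 98.8] ((488.8439025878906, -237.07516479492188), (88.7430648803711, 52.05660629272461), 16.507638931274414)
wrist 3122 [228.80226424 283.398219   304.13599073]
wrist hook 35 186.20793945002384 [ 463.7 -243.8  194.8] ((463.8653869628906, -243.50035095214844), (1.6711933612823486, 4.526970863342285), 0.8320823311805725)
wrist cradle 1653 [ 470.2 -243.4   93.6] [ 88.9  90.9 100.5] ((475.5919494628906, -241.72154235839844), (58.53858947753906, 46.91564178466797), 15.703789710998535)
```

View pics/c10.png

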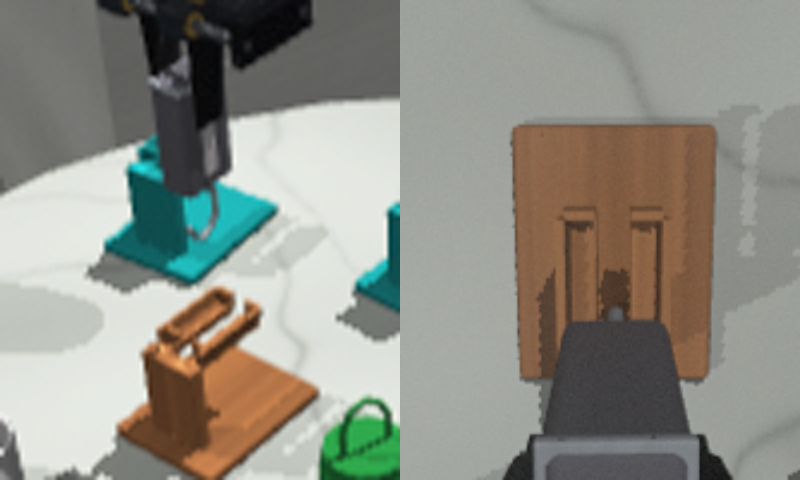

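The scale sits unslipped in the grip (underside 223, hook 174), lined up with the empty cradle just as when it was lifted out. I lower it back.

{"fn": "apply_moves", "kwargs": {
  "moves": [
    [0, -0.01, 0.3, 0, 0],
    [0, -0.01, 0.7, 0, 0],
    [0, -0.01, 1.1, 0, 0],
    [0, -0.01, 1.5, 0, 0],
    [0, -0.01, 1.9, 0, 0],
    [0, -0.01, 2.2, 0, 0],
    [0, -0.01, 2.4, 0, 0],
    [0, -0.01, 2.52, 0, 0],
    [0, -0.01, 2.6, 0, 0],
    [0, -0.01, 2.64, 0, 0],
    [0, -0.01, 2.64, 0, 0]
  ]
}}

```text
clock: 23.68
tool_pos: [479.3, -239.7, 143.8]
orientation: [-0.137, 0.991, -0.0, 0.0]
ft_force: [0.3, 0.5, -2.4]
grip_width: 28.2
gripper_force: 29.8
```

```bash
python3 -c "
from h import *
go([])"
```

```text
t 23.68 p [ 479.3 -239.7  143.8] yaw -164.23 tilt [ 0.0003 -0.0001] f [ 0.34  0.48 -2.43] w 28.2 29.8 q [-0.59  0.45  1.86  0.    0.83 -2.43]
```

{"fn": "apply_moves", "kwargs": {
  "moves": [
    [0, 0, 0.01, 0, 0],
    [0, 0, 0.015, 0, 0],
    [0, 0, 0.015, 0, 0.35],
    [0, 0, 0.015, 0, 0.5],
    [0, 0, 0.015, 0, 0.7],
    [0, 0, 0.015, 0, 1],
    [0, 0, 0.015, 0, 1],
    [0, 0, 0.015, 0, 1],
    [0, 0, 0.015, 0, 1],
    [0, 0, 0.015, 0, 1],
    [0, 0, 0.015, 0, 1],
    [0, 0, 0.015, 0, 1]
  ]
}}

```text
clock: 25.18
tool_pos: [479.2, -239.6, 142.9]
orientation: [-0.137, 0.991, 0.0, 0.0]
ft_force: [-0.0, -0.4, -0.2]
grip_width: 94.7
gripper_force: 0.0
```

{"fn": "apply_moves", "kwargs": {
  "moves": [
    [0, 0, -0.2, 0, 1],
    [0, 0, -0.6, 0, 1],
    [0, 0, -1.2, 0, 1],
    [0, 0, -1.8, 0, 1],
    [0, 0, -2.4, 0, 1],
    [0, 0, -2.6, 0, 1],
    [0, 0, -2.6, 0, 1],
    [0, 0, -2.6, 0, 1]
  ]
}}

```text
clock: 26.18
tool_pos: [478.9, -239.4, 271.8]
orientation: [-0.137, 0.991, 0.001, -0.001]
ft_force: [-1.1, 0.0, -0.0]
grip_width: 95.1
gripper_force: 0.0
```

```bash
python3 -c "
from h import *
go([])
V,U=np.mgrid[0:420,0:560];V=V.ravel();U=U.ravel()
for c in('scene','wrist','top'):
    M=camera_model(c);im,d=snapshot(c);P=pts(c,d,U,V,M);cv2.imwrite(f'pics/{c}11.png',im)
    q=P[(np.hypot(P[:,0]-480,P[:,1]+239)<50)&(P[:,2]>150)&(P[:,2]<200)];t=q[q[:,2]>170]
    if len(t)>5: print(c,np.percentile(q[:,2],[50,95,99]).round(1),cv2.minAreaRect(t[:,:2].astype(np.float32)))
    l=P[(np.hypot(P[:,0]-453,P[:,1]-146.5)<38)&(P[:,2]>105)&(P[:,2]<120)]
    if len(l)>50: print(c,'lid',np.median(l[:,2]).round(1),l[:,:2].mean(0).round(1),cv2.minEnclosingCircle(l[:,:2].astype(np.float32)))
im=cv2.imread('pics/scene11.png');cv2.imwrite('pics/c11.png',cv2.resize(im[120:360,190:480],None,fx=2,fy=2,interpolation=2))
"
```

```text
t 26.18 p [ 478.9 -239.4  271.8] yaw -164.23 tilt [-0.0014  0.001 ] f [-1.11  0.02 -0.  ] w 95.1 0.0 q [-0.59  0.31  1.7   0.    1.14 -2.43]
scene [171.2 175.8 176.7] ((479.9045715332031, -238.76780700683594), (47.276756286621094, 31.269987106323242), 19.20624351501465)
scene lid 111.3 [456.8 150.4] ((453.9584655761719, 148.2541046142578), 31.378292083740234)
wrist [175.6 176.9 177.4] ((479.28131103515625, -240.87095642089844), (47.15479278564453, 28.844209671020508), 16.554651260375977)
top lid 113.6 [452.4 147.3] ((453.1224670410156, 148.36593627929688), 31.069429397583008)
```

View pics/c11.png

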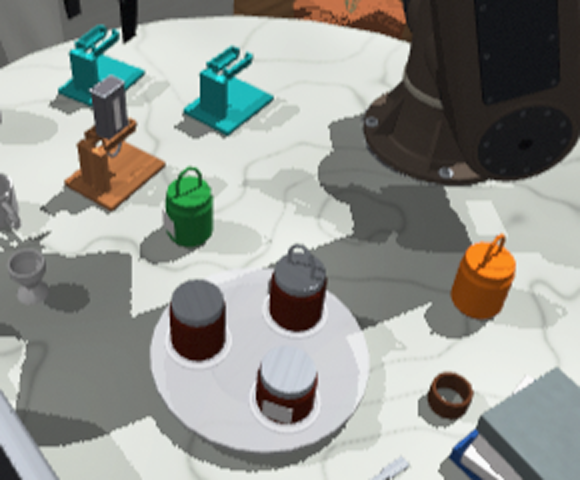

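The picture shows the scale upright in the wooden stand (crop ~110,110) and the pot home in its seat (~298,290). The pot has moved about 2 mm and nothing else has been disturbed. I hand it in.

```bash
python3 -c "
from rig import close_job
print(close_job())"
```

```text
the job is handed in; nothing more can be done
None
```

The pot was lifted by the hook to about 14 mm off the disc (9 mm over the rim), held still for over 2 s and set back home about 2 mm from where it stood; the scale is back in its stand, and the job is handed in (no verdict was returned).

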